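# Set the vegetable slicer for thick slices

## Task

Get the vegetable slicer ready for thick slices: push the lever of its setting ring around until the pointer stands at the second-longest mark of the scale (next to the longest), and push the catch tray fully home into the slicer. Only push: do not lift or tip the tray, and leave the other things on the table where they are.

Things in the scene. Friction and masses are not known exactly. Their poses are not given: they have to be found in the camera images.
- slicer: white vegetable slicer, fixed to the table: housing 210 mm (x) by 200 mm (y), flat deck at height 75 mm, open at the front (its -x side), where the catch tray slides in between side walls. Origin on the table under the centre of the deck, z up, x towards its closed back. The setting ring turns about this z axis. Only the ring and its lever rise above the deck
- ring (a joint): turn of the setting ring, rad, anticlockwise from above, stops at 0 and 1.9, starts between 0 and 0.55. The lever points (value - 0.95) rad from the slicer's x axis. The five marks, shortest to longest, are at 0.15, 0.55, 0.95, 1.35, 1.75; the target is 1.35. Takes about 2 N at the lever and stays where it is left
- lever_top (a point): top of the lever, a black upright round pin 12 mm in diameter, 65 mm from the ring's axis, on a steel arm of the ring; free from 86 to 115 mm above the table. This point is on the pin's axis, 115 mm up. The steel ring, 104 mm across, reaches 86 mm up. A small steel pointer on the arm just outside the pin shows the setting
- target_mark (a point): inner end of the second-longest mark (22 mm), 76 mm from the ring's axis, 76 mm above the table. The scale is five flat black radial bars on the deck outside the ring, at the slicer's back, 5 mm wide; their lengths grow anticlockwise from 4 to 34 mm (thin to thick slices), 0.4 rad apart
- tray: loose steel catch tray, open box 220 mm (x) by 172 mm (y), 45 mm tall, walls 4 mm, about 0.3 kg, on the table, partly inside the slicer (4 mm play each side). Origin at the centre of its underside, x towards the slicer's back. Fully home, against the back stop, its origin is at x = -15 mm in the slicer's frame and its front stands out 20 mm; it starts 25 to 50 mm further out
- tray_front (a point): centre of the outside of the tray's front wall, 22 mm above the table (110 mm from the tray's origin along its -x). Pushing here along the tray's x takes 2 to 6 N, up to 12 N where it rubs along a side wall, until it meets the stop
- guard: food holder, a black disc 90 mm wide with a knob, 58 mm tall; bystander; origin at the centre of its underside
- peeler: black-handled vegetable peeler lying flat, 145 mm long, 14 mm tall; bystander; origin on the table under its middle, x along its length
- mug: white mug, 76 mm wide, 90 mm tall; bystander; origin at the centre of its underside
- bowl: blue bowl, 150 mm wide, 60 mm tall; bystander; origin at the centre of its underside
- jar: glass jar with a steel lid, 70 mm wide, 100 mm tall; bystander; origin at the centre of its underside
- bottle: blue bottle with a white cap, 64 mm wide, 200 mm tall; bystander; origin at the centre of its underside

How it is judged:
By the outcome, as a careful person would: the job done as asked, in the order asked, and still so for the second after the job is handed in, with the robot touching nothing.
It also fails if it takes over 51 s, if anything falls off the work surface, if the arm or the gripper's body presses on something with over 40 N, if the wrist force passes 120 N, or if a joint passes its speed limit or range.

## Robot

A 6-joint arm with a two-finger parallel gripper is mounted at the origin on the work surface. World frame = base frame: x ahead of the robot, y to its left, z up, the work surface at z = 0. Lengths are in m, angles in rad, forces in N, time in s.
With the tool pointing down it reaches from about 0.35 to 0.775 m from the base axis. Payload 7.3 kg.
Tool frame: the origin (TCP) lies at the very end of the fingers, on their centre line; the grasp point (between the pads) lies 19 mm behind it (robot.pinch_z is the distance from the TCP to the grasp point, in m); z points along the fingers, y is the line along which they close (so a half turn about z gives the same grasp; the last joint's range is limited). The gripper opens to 92 mm and grips with 3 to 60 N. Pads are 19 mm wide; open, the fingers measure 130 mm over their backs; the gripper's body (75 mm by 190 mm) begins 47 mm behind the grasp point.
Start: joints at [-1.393, 0.342, 1.524, -0, 1.275, -0.146], TCP at [0.167, -0.498, 0.227] pointing down, gripper open.
Joint ranges: [-2.53, 2.53], [-0.77, 2.02], [0.04, 2.7], [-1, 4.14], [0.28, 2.66], [-3.11, 3.11]. Speed limits (rad/s): [2.57, 2.57, 3.14, 3.14, 3.14, 3.14].

## Interface

Orientations are given as [roll, pitch, yaw] about the fixed x, y, z axes, in that order (R = Rz(yaw) Ry(pitch) Rx(roll)).
In Python, from cell import robot gives the robot as it stands.
- The arm moves only by the tool move_arm, never from a script. Its argument "motion" is a list of rows, each a list of 6 numbers: the shift along the tool's x, y, z in units of 0.1 m (1.0 is 0.1 m), then the turn, a rotation vector about the tool's x, y, z in units of pi rad (1.0 is pi rad). In form: [[dx, dy, dz, rx, ry, rz], ...]. A call has 1 to 12 rows; each row is the pose to reach, as a shift and turn from the pose commanded when the call began, along the tool's axes at that moment, turning the shorter way round; what a row does not reach only later rows make up. A row lasts 1/8 s, in which the tool goes at most 62.5 mm and 10.7 degrees, less where a joint would pass 70% of its speed; a pose out of reach is approached as far as the arm can. A call with a number of a shift or a turn outside -1 to 1 is refused whole. A call with a gripper value outside its range is refused whole. "fingers" is the opening, from -1 (shut) to 1 (fully open), set as the call begins (left out, the last holds). The fingers move at their own pace and stop on an object; "newtons" is the grip in N (left out, the last holds). Time passes only in rows, so rows that repeat a pose let the fingers close. It gives the time, the measured TCP pose, the force, the opening and the grip force at its end, in the units of the state.
- robot.observe(): the state, without advancing time (a new reading comes with each control period).
- robot.read_camera(name): name is "scene" or "side" or "wrist"; returns a dict with "image" (400x640x3 uint8, red, green, blue), "range_z" (400x640 float32, m along the optical axis (not along the pixel's ray), 0 where there is no reading), "vfov" (degrees; the focal length in pixels is half the picture's height over the tangent of half this angle, whatever the lens; pixels are square), "cx", "cy" (the principal point, pixels), "extrinsics" (4x4, takes a point from camera to world coordinates); the wrist camera has in their place "hand_eye" (4x4, takes a point from camera to tool coordinates, whose origin is the TCP and whose axes are the flange's). Camera axes: x right, y up, looking along -z (the intrinsics and any distortion apply to the point x, -y, -z); pixel columns grow to the right and rows downward; lengths in m; the calibration is good to about 2 mm. A picture is of the moment at which its call begins: read the wrist's pose just before it.
- robot.hand_in(): hands the job in; it is judged then, once.
The state is a dict: "time": time; "qpos": joint angles; "qvel": joint speeds; "joint_efforts": joint torques, N m; "tool_pos": TCP position; "tool_rot": TCP orientation; "contact_force": force on the tool from outside, world axes, zero at the start; "torque": the same for the moment, N m; "opening": finger opening in m; "grip_force": force on a finger pad.
Only numpy, scipy, OpenCV 4.12 (cv2) and the standard library are available. Lean on these libraries where they do the work, as an engineer would, in place of code of your own. Each camera call takes 0.05 s, during which the arm holds its last target. There are 200 camera calls.

## Working session

There is one attempt and no reset: what is moved stays moved. The work goes in short steps, Python scripts to look and compute and a tool call to move; the robot and the scene stay as the last step left them, time stands still between calls to the robot, and variables do not carry over. Pictures are saved under pics/ and viewed, at most 10 in all, crops included, and the job is handed in when it is done.

Besides the shell and the picture viewer there is one more tool, called after "Emit:" by a JSON object that holds its "name" and its "arguments", one argument or row to a line. move_arm: Moves the arm, as the interface text tells. Shifts and turns lie within -1 to 1; 1 stands for 0.1 m of shift or pi rad of turn. Its arguments: {"type":"object","properties":{"motion":{"type":"array"},"fingers":{"type":"number"},"newtons":{"type":"number"}},"required":["motion"]}

```bash
mkdir -p pics
cat > h.py <<'E'
import numpy as np,cv2
from cell import robot
from scipy.spatial.transform import Rotation as R
def cam(n):
    s=robot.observe(); c=robot.read_camera(n)
    if 'hand_eye' in c:
        T=np.eye(4);T[:3,:3]=R.from_euler('xyz',s['tool_rot']).as_matrix();T[:3,3]=s['tool_pos'];c['E']=T@c['hand_eye']
    else:c['E']=c['extrinsics']
    c['f']=200/np.tan(np.radians(c['vfov'])/2);return c
def ray(c,u,v,z):
    d=c['E'][:3,:3]@np.array([(u-c['cx'])/c['f'],-(v-c['cy'])/c['f'],-1]);o=c['E'][:3,3]
    return o+d*(z-o[2])/d[2]
def save(c,n):cv2.imwrite('pics/'+n,cv2.cvtColor(c['image'],cv2.COLOR_RGB2BGR))
def pts(c):
    v,u=np.mgrid[:400,:640];r=c['range_z']
    P=np.stack([(u-c['cx'])/c['f']*r,-(v-c['cy'])/c['f']*r,-r],-1)
    return P@c['E'][:3,:3].T+c['E'][:3,3]
E
python3 - <<'E'
from h import *
for n in('scene','side'):
    c=cam(n);save(c,n+'1.png');np.savez(n+'.npz',**c);print({k:v for k,v in c.items() if k not in('image','range_z')})
print(robot.observe())
E
```

```text
{'vfov': 56.65007182247689, 'cx': 314.1303703943422, 'cy': 199.15766571460583, 'extrinsics': array([[-0.77413298, -0.5281729 ,  0.3489291 ,  0.90184995],
       [ 0.63296298, -0.65343946,  0.41518036,  0.18777455],
       [ 0.00871703,  0.54226401,  0.84016293,  0.87282287],
       [ 0.        ,  0.        ,  0.        ,  1.        ]]), 'E': array([[-0.77413298, -0.5281729 ,  0.3489291 ,  0.90184995],
       [ 0.63296298, -0.65343946,  0.41518036,  0.18777455],
       [ 0.00871703,  0.54226401,  0.84016293,  0.87282287],
       [ 0.        ,  0.        ,  0.        ,  1.        ]]), 'f': np.float64(371.0518004629292)}
{'vfov': 44.51067716551258, 'cx': 323.139400551285, 'cy': 199.30254536251974, 'extrinsics': array([[-0.99495052,  0.07984644, -0.06081118,  0.50593276],
       [-0.09934123, -0.69705857,  0.71009906,  0.60103416],
       [ 0.01430993,  0.71255449,  0.70147083,  0.87423335],
       [ 0.        ,  0.        ,  0.        ,  1.        ]]), 'E': array([[-0.99495052,  0.07984644, -0.06081118,  0.50593276],
       [-0.09934123, -0.69705857,  0.71009906,  0.60103416],
       [ 0.01430993,  0.71255449,  0.70147083,  0.87423335],
       [ 0.        ,  0.        ,  0.        ,  1.        ]]), 'f': np.float64(488.735171840205)}
{'time': 0.1, 'qpos': array([-1.39302271e+00,  3.42665417e-01,  1.52489042e+00,  1.73665009e-06,
        1.27540242e+00, -1.46020632e-01]), 'qvel': array([ 0.0004694 , -0.00052766, -0.00319741, -0.00061425, -0.000988  ,
        0.00149023]), 'joint_efforts': array([ 1.65162237e-03, -4.32004237e+01, -2.44692671e+01,  7.19272415e-02,
        5.25913434e-02, -5.30027239e-05]), 'tool_pos': array([ 0.16698597, -0.49736686,  0.22611888]), 'tool_rot': array([-3.14024182e+00, -2.00342400e-04,  3.23793602e-01]), 'contact_force': array([ 0.10875339, -1.24729683, -0.38694874]), 'torque': array([-0.02745372, -0.03887866,  0.06569129]), 'grip_force': 0.0, 'opening': 0.09160700094161704}
```

View pics/scene1.png

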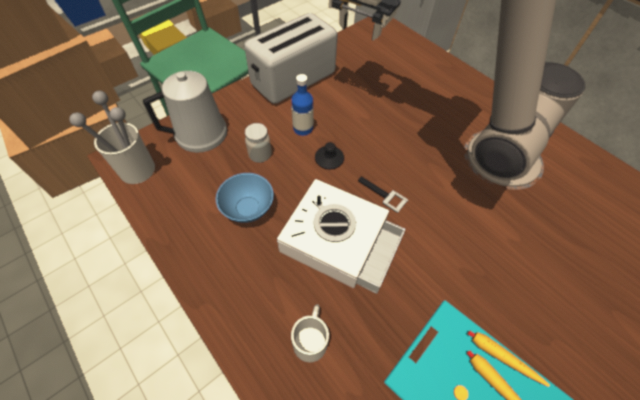

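View pics/side1.png

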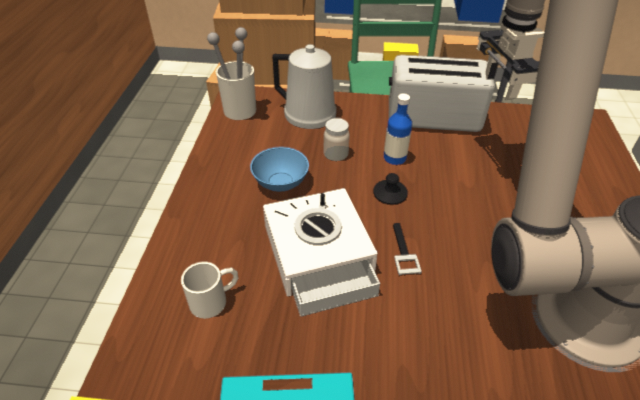

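The scene view shows the slicer deck at about (333,228), with the tray sticking out to the right at (382,255). In the side view the deck is at about (318,235), the tray front faces the camera at (337,295), and the lever is near (323,200) with its scale to the left.

Run:
```python
from h import *
for n,win in(('scene',(270,175,420,300)),('side',(250,180,390,315))):
    c=dict(np.load(n+'.npz'));P=pts(c);im=c['image'].astype(int)
    w=np.zeros((400,640),bool);w[win[1]:win[3],win[0]:win[2]]=1
    deck=(im.min(-1)>170)&w
    z=P[...,2][deck];print(n,'z med',np.median(z),np.percentile(z,[5,95]),deck.sum())
    cn=max(cv2.findContours(deck.astype(np.uint8),cv2.RETR_EXTERNAL,cv2.CHAIN_APPROX_NONE)[0],key=cv2.contourArea)
    ap=cv2.approxPolyDP(cv2.convexHull(cn),5,True)[:,0]
    for u,v in ap:print((u,v),ray(c,u,v,.075)[:2].round(4),P[v,u].round(3))
    dm=deck&(abs(P[...,2]-np.median(z))<.008)
    xy=P[dm][:,:2].astype(np.float32);print('rect depth',cv2.minAreaRect(xy))
    # black pin/pointer
    b=(im.max(-1)<60)&w&(P[...,2]>.09)
    print('pin px',b.sum(),P[b].mean(0).round(4),P[b].max(0).round(3), P[b].min(0).round(3))
    # tray
    t=w&(P[...,2]>.015)&(P[...,2]<.06)
    print('tray',t.sum(),P[t].min(0).round(3),P[t].max(0).round(3))
    big=cv2.resize(cv2.cvtColor(c['image'],cv2.COLOR_RGB2BGR)[win[1]-15:win[3]+10,win[0]:win[2]],None,fx=2.6,fy=2.6,interpolation=cv2.INTER_CUBIC)
    globals().setdefault('L',[]).append(cv2.resize(big,(390,400)))
cv2.imwrite('pics/crop.png',np.hstack(L))
```

```text
scene z med 0.07459757538660278 [0.00300432 0.08548491] 6428
(np.int32(315), np.int32(180)) [ 0.5305 -0.2518] [ 0.53  -0.252  0.074]
(np.int32(387), np.int32(210)) [ 0.4484 -0.066 ] [ 0.448 -0.066  0.075]
(np.int32(356), np.int32(276)) [0.6277 0.013 ] [0.627 0.013 0.074]
(np.int32(278), np.int32(239)) [ 0.7095 -0.173 ] [ 0.708 -0.175  0.07 ]
rect depth ((0.5782936811447144, -0.12016656994819641), (0.2014501988887787, 0.20915216207504272), 23.12174415588379)
pin px 14 [ 0.6242 -0.1283  0.2163] [0.902 0.188 0.873] [ 0.576 -0.183  0.097]
tray 1076 [ 0.374 -0.324  0.015] [0.71  0.061 0.06 ]
side z med 0.07348472006506102 [0.0023474  0.08446041] 6425
(np.int32(344), np.int32(189)) [ 0.5293 -0.2485] [ 0.529 -0.252  0.072]
(np.int32(376), np.int32(253)) [ 0.4489 -0.0606] [ 0.449 -0.062  0.074]
(np.int32(285), np.int32(275)) [0.6299 0.0167] [0.631 0.012 0.068]
(np.int32(264), np.int32(205)) [ 0.7084 -0.174 ] [ 0.708 -0.174  0.075]
rect depth ((0.5789126753807068, -0.11849331855773926), (0.19989216327667236, 0.2137645035982132), 23.682331085205078)
pin px 28 [ 0.5703 -0.1235  0.1588] [0.578 0.601 0.874] [ 0.506 -0.187  0.09 ]
tray 1688 [ 0.416 -0.331  0.015] [0.75  0.061 0.06 ]
```

View pics/crop.png

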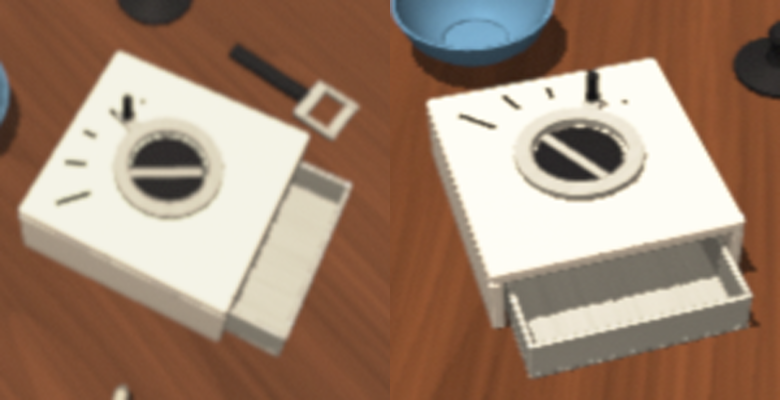

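The crops show the pin close to the second mark (ring about 0.5). The three longer marks lie anticlockwise of it, toward +x.

```bash
cat >> h.py <<'E'
C=np.array([.578,-.120]);A=-1.162
def S(p):
    a=R.from_euler('z',-A).as_matrix()[:2,:2];return (np.asarray(p)[...,:2]-C)@a.T
def go(xyz,yaw,s=None):
    "motion row reaching this pose pointing down"
    s=s or robot.observe();R0=R.from_euler('xyz',s['tool_rot']);d=R0.inv().apply(np.array(xyz)-s['tool_pos'])
    r=(R0.inv()*R.from_euler('xyz',[np.pi,0,yaw])).as_rotvec()/np.pi
    return np.r_[d*10,r].round(3)
E
python3 - <<'E'
from h import *
L=[]
for n,uv in(('scene',{'capbottle':(301,78),'pin':(319,197),'guardknob':(330,147)}),('side',{'capbottle':(403,98),'pin':(323,195),'guardknob':(391,177)})):
    c=dict(np.load(n+'.npz'));P=pts(c);im=c['image'].astype(int)
    for k,(u,v) in uv.items():print(n,k,ray(c,u,v,{'capbottle':.2,'pin':.115,'guardknob':.058}[k]).round(3),P[v,u].round(3))
    u,v=uv['pin'];w=np.zeros((400,640),bool);w[v-14:v+14,u-10:u+10]=1
    b=w&(im.max(-1)<70);vs,us=np.nonzero(b);t=vs.min();print(n,'pin cols',us.min(),us.max(),'rows',t,vs.max());
    ut=us[vs<=t+2].mean();p=ray(c,ut,t+1.5,.113);sp=S(p);print('pin top',p,sp*1e3,np.hypot(*sp),'ring',np.arctan2(sp[1],sp[0])+.95)
    Q=S(P);m=(abs(Q[...,1])<.08)&(Q[...,0]<-.11)&(Q[...,0]>-.22)&(P[...,2]>.035)&(P[...,2]<.06)
    print('tray front',Q[m][:,0].min(),np.percentile(Q[m][:,0],[5,20]),Q[m][:,1].min(),Q[m][:,1].max())
s=robot.observe();print(go([.55,-.187,.227],.45,s))
E
```

```text
scene capbottle [ 0.401 -0.472  0.2  ] [ 0.401 -0.472  0.2  ]
scene pin [ 0.574 -0.184  0.115] [ 0.574 -0.184  0.115]
scene guardknob [ 0.415 -0.324  0.058] [ 0.416 -0.324  0.059]
scene pin cols 318 319 rows 197 203
pin top [ 0.57678407 -0.18247948  0.113     ] [ 56.84783001 -25.95165005] 0.06249131073159323 ring 0.5217448750222864
tray front -0.160406340334748 [-0.16006455 -0.15951756] -0.07993487822494809 0.07814968698565114
side capbottle [ 0.402 -0.464  0.2  ] [ 0.401 -0.466  0.198]
side pin [ 0.573 -0.181  0.115] [ 0.574 -0.183  0.113]
side guardknob [ 0.416 -0.324  0.058] [ 0.416 -0.326  0.056]
side pin cols 321 324 rows 194 204
pin top [ 0.57538595 -0.18137467  0.113     ] [ 55.27830208 -26.79539664] 0.06143031793763382 ring 0.49863778837106165
tray front -0.16231361211291911 [-0.16142792 -0.16037801] -0.07865072873749686 0.07969356282258955
[ 4.619 -1.724 -0.006 -0.    -0.    -0.04 ]
```

Emit:
{"name": "move_arm", "arguments": {
  "motion": [
    [0.6,-0.2,0,0,0,0],
    [1,-0.37,0,0,0,0],
    [1,-0.37,0,0,0,0]
  ],
  "fingers": -1,
  "newtons": 10
}}

```text
time: 0.48
tool_pos: [0.2517, -0.4289, 0.2266]
tool_rot: [-3.141, -0.0, 0.328]
contact_force: [0.2, -1.4, 0.4]
opening: 0.066
grip_force: 0.0
```

Emit:
{"name": "move_arm", "arguments": {
  "motion": [
    [0.6,-0.2,0,0,0,0],
    [1,-0.37,0,0,0,0],
    [1,-0.37,0,0,0,0]
  ]
}}

```text
time: 0.85
tool_pos: [0.3342, -0.3628, 0.2265]
tool_rot: [-3.141, -0.0, 0.327]
contact_force: [-0.8, -1.2, -0.5]
opening: 0.0367
grip_force: 0.0
```

Emit:
{"name": "move_arm", "arguments": {
  "motion": [
    [0.6,-0.2,0,0,0,0],
    [1,-0.37,0,0,0,0],
    [1,-0.37,0,0,0,0]
  ]
}}

```text
time: 1.23
tool_pos: [0.4169, -0.2967, 0.2264]
tool_rot: [-3.142, 0.0, 0.326]
contact_force: [0.1, -0.9, 0.2]
opening: 0.0066
grip_force: 0.0
```

Emit:
{"name": "move_arm", "arguments": {
  "motion": [
    [0.6,-0.2,0,0,0,0],
    [1,-0.37,0,0,0,0],
    [1,-0.37,0,0,0,0]
  ]
}}

```text
time: 1.6
tool_pos: [0.4998, -0.2303, 0.2262]
tool_rot: [3.142, 0.0, 0.326]
contact_force: [-0.8, -0.9, 0.0]
opening: 0.0009
grip_force: 0.0
```

Run:
```python
from h import *
s=robot.observe();print(s['time'],s['tool_pos'],s['tool_rot'],s['opening'])
print(go([.55,-.187,.227],.45))
c=cam('wrist');np.savez('wrist.npz',**c);save(c,'w1.png');print(c['E'][:3,3])
```

```text
1.6 [ 0.49977498 -0.23031237  0.22622753] [3.14157500e+00 4.79169342e-04 3.25812063e-01] 0.000853915298051954
[ 0.614 -0.25  -0.008 -0.     0.    -0.04 ]
[ 0.57036974 -0.20498687  0.38542153]
```

View pics/w1.png

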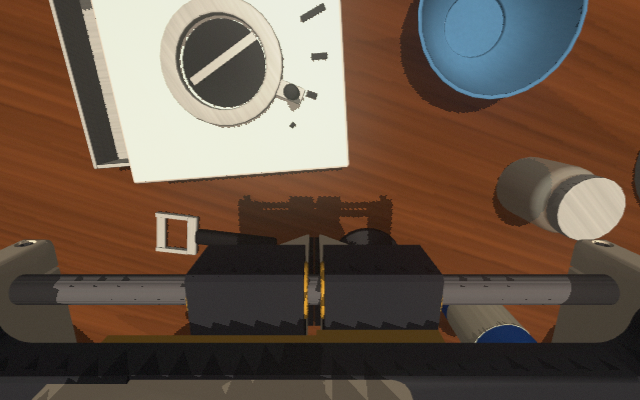

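The wrist view shows the pin top at (291,92), the marks at (293,125), (312,96), (319,56) and (313,13), and the ring centred at about (222,61).

Run:
```python
from h import *
c=dict(np.load('wrist.npz'))
g=cv2.cvtColor(c['image'],cv2.COLOR_RGB2GRAY)
def show(k,p):
    s=S(p);print(k,p[:2].round(4),(s*1e3).round(1),'r',np.hypot(*s).round(4),'val',(np.arctan2(s[1],s[0])+.95).round(3))
show('pin',ray(c,291,92,.115))
ct=cv2.findContours((g[:150,278:335]<90).astype(np.uint8),cv2.RETR_EXTERNAL,cv2.CHAIN_APPROX_NONE,offset=(278,0))[0]
for k in ct:
    if cv2.contourArea(k)>6:(u,v),wh,a=cv2.minAreaRect(k);print((u,v),wh);show('m',ray(c,u,v,.0755))
# ring outer ellipse via height
P=pts(c);m=((P[...,2]>.081)&(P[...,2]<.09));m[:,330:]=0;m[150:]=0;m[:,:150]=0
k=max(cv2.findContours(m.astype(np.uint8),cv2.RETR_EXTERNAL,cv2.CHAIN_APPROX_NONE)[0],key=cv2.contourArea)
Q=np.array([ray(c,u,v,.086)[:2] for u,v in k[:,0]]);
q,wh,_=cv2.minAreaRect(Q.astype(np.float32));print('ring',q,wh)
d=abs(P[...,2]-.0745)<.006;d&=g>200;print(cv2.minAreaRect(P[d][:,:2].astype(np.float32)))
```

```text
pin [ 0.5748 -0.1849] [ 58.3 -28.8] r 0.065 val 0.492
(292.2500305175781, 124.75001525878906) (2.8284268379211426, 3.535533905029297)
m [ 0.5484 -0.1917] [ 54.1 -55.6] r 0.0776 val 0.15
(311.7500305175781, 94.75000762939453) (8.854375839233398, 4.743415832519531)
m [ 0.5792 -0.2004] [ 74.2 -30.9] r 0.0804 val 0.556
(291.5000305175781, 92.00001525878906) (16.26345443725586, 13.435027122497559)
m [ 0.5756 -0.1824] [ 56.3 -27. ] r 0.0625 val 0.502
(319.0000305175781, 55.999996185302734) (5.3732008934021, 14.527543067932129)
m [ 0.6117 -0.1961] [83.3  0.7] r 0.0833 val 0.958
(312.95587158203125, 12.426483154296875) (6.173949241638184, 25.896284103393555)
m [ 0.6422 -0.1803] [80.9 35. ] r 0.0881 val 1.358
ring (0.5810514688491821, -0.12291247397661209) (0.10277584940195084, 0.11178602278232574)
((0.5599371194839478, -0.12713313102722168), (0.15673750638961792, 0.20919489860534668), 22.962411880493164)
```

Run:
```python
from h import *
print(go([.550,-.193,.215],.326),go([.550,-.193,.096],.326))
```

```text
[ 0.608 -0.199  0.112  0.     0.    -0.   ] [ 0.61  -0.199  1.302  0.     0.    -0.   ]
```

Emit:
{"name": "move_arm", "arguments": {
  "motion": [
    [0.3,-0.1,0.1,0,0,0],
    [0.61,-0.2,0.3,0,0,0],
    [0.61,-0.2,0.6,0,0,0],
    [0.61,-0.2,0.9,0,0,0],
    [0.61,-0.2,0.9,0,0,0]
  ]
}}

```text
time: 2.28
tool_pos: [0.5481, -0.1933, 0.1346]
tool_rot: [-3.138, 0.004, 0.322]
contact_force: [0.4, -0.5, 0.6]
opening: 0.0003
grip_force: 0.0
```

Emit:
{"name": "move_arm", "arguments": {
  "motion": [
    [0,0,0.2,0,0,0],
    [0,0,0.4,0,0,0],
    [0,0,0.4,0,0,0]
  ]
}}

```text
time: 2.65
tool_pos: [0.5498, -0.193, 0.0969]
tool_rot: [-3.141, 0.001, 0.322]
contact_force: [-0.1, 0.0, -0.2]
opening: 0.0006
grip_force: 0.0
```

Run:
```python
from h import *
s=robot.observe();print(s['time'],s['tool_pos'],s['contact_force'])
for v in(.6,.75,.9,1.05,1.2,1.28):
    a=-1.156+v-.95;h=a+np.pi/2;p=C+.065*np.array([np.cos(a),np.sin(a)]);t=p-.0155*np.array([np.cos(h),np.sin(h)])
    print(v,t,go([*t,.096],max(h,.326)))
```

```text
2.65 [ 0.54981495 -0.19304629  0.09691982] [-0.0667926   0.01126039 -0.20282996]
0.6 [ 0.56674134 -0.18586723] [ 0.183 -0.014  0.009 -0.     0.    -0.001]
0.75 [ 0.57671084 -0.18681009] [ 0.275  0.026  0.009 -0.     0.    -0.001]
0.9 [ 0.58670929 -0.18625253] [ 0.371  0.052  0.009 -0.     0.    -0.014]
1.05 [ 0.59651215 -0.18420709] [ 0.471  0.064  0.009 -0.     0.    -0.061]
1.2 [ 0.60589927 -0.18071969] [ 0.571  0.061  0.009 -0.     0.    -0.109]
1.28 [ 0.61066243 -0.17829593] [ 0.624  0.053  0.009 -0.     0.    -0.134]
```

Emit:
{"name": "move_arm", "arguments": {
  "motion": [
    [0.1,-0.01,0,0,0,0],
    [0.18,-0.01,0,0,0,0],
    [0.23,0.01,0,0,0,0],
    [0.28,0.03,0,0,0,0],
    [0.32,0.04,0,0,0,-0.01],
    [0.37,0.05,0,0,0,-0.015],
    [0.42,0.06,0,0,0,-0.04],
    [0.47,0.064,0,0,0,-0.06],
    [0.52,0.063,0,0,0,-0.085],
    [0.57,0.06,0,0,0,-0.11],
    [0.62,0.053,0,0,0,-0.134],
    [0.62,0.053,0,0,0,-0.134]
  ]
}}

```text
time: 4.15
tool_pos: [0.6116, -0.1769, 0.0965]
tool_rot: [3.141, -0.0, 0.745]
contact_force: [-0.4, -0.2, 0.5]
opening: 0.0008
grip_force: 0.0
```

Run:
```python
from h import *
c=cam('wrist');save(c,'w2.png');np.savez('wrist2.npz',**c);s=robot.observe();print(s['tool_pos'],s['tool_rot'],s['contact_force'])
```

```text
[ 0.61162406 -0.17698499  0.09663172] [ 3.14090716e+00 -5.76371158e-04  7.43788064e-01] [ 0.29788412 -0.43158782  0.58960693]
```

View pics/w2.png

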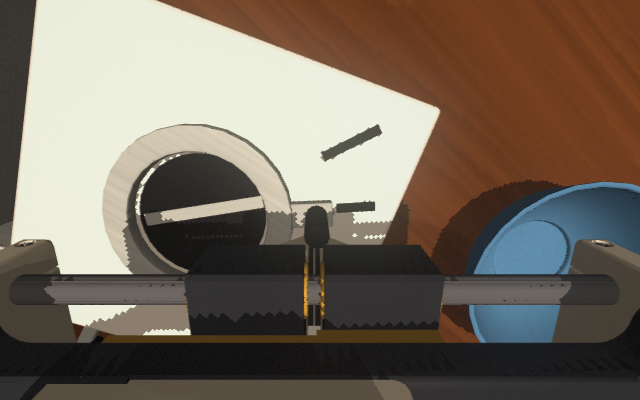

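Run:
```python
from h import *
c=dict(np.load('wrist2.npz'));P=pts(c)
def v(u,w,z):
    s=S(ray(c,u,w,z));return (s*1e3).round(1),np.hypot(*s).round(4),(np.arctan2(s[1],s[0])+.95).round(3)
print('pin',v(317,211,.115),P[211,317]);print('mark',v(340,208,.0755),v(357,207.5,.0755),v(373,206.5,.0755),'long',v(323,156,.0755),v(380,128,.0755))
print('arm top edge',v(325,201,.084),P[205,325],P[212,333])
im=cv2.cvtColor(c['image'],cv2.COLOR_RGB2BGR)[170:250,280:400]
cv2.imwrite('pics/w2c.png',cv2.resize(im,None,fx=6,fy=6,interpolation=cv2.INTER_NEAREST))
```

```text
pin (array([56.1, 36.7]), np.float64(0.0671), np.float64(1.529)) [ 0.62949851 -0.16136042  0.09547168]
mark (array([72.7, 30.9]), np.float64(0.079), np.float64(1.352)) (array([81.8, 34.4]), np.float64(0.0887), np.float64(1.348)) (array([90.3, 38. ]), np.float64(0.0979), np.float64(1.348)) long (array([53.3, 55.9]), np.float64(0.0773), np.float64(1.759)) (array([77.2, 80.2]), np.float64(0.1113), np.float64(1.755))
arm top edge (array([62. , 34.2]), np.float64(0.0708), np.float64(1.454)) [ 0.63262069 -0.1645393   0.08530044] [ 0.63188358 -0.17155646  0.0813203 ]
```

View pics/w2c.png

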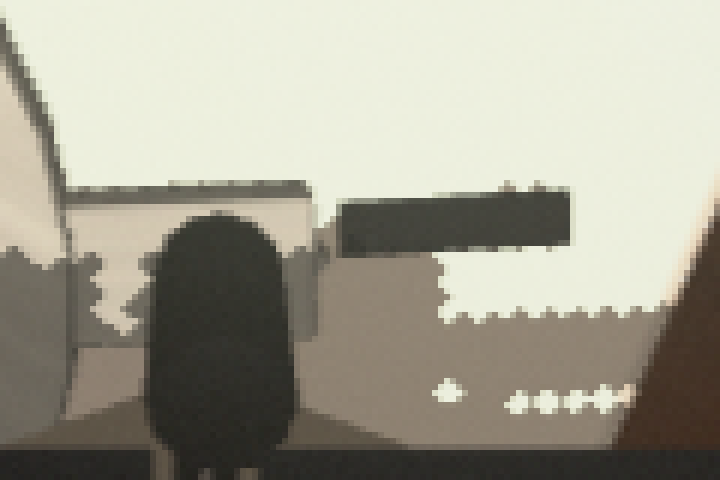

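The crop shows the steel arm end spanning rows about 202–227 at column 331, the pointer tip at about (334,210), and the mark starting at (337,208). The pin leans down the image, so its top is near (317,238).

Run:
```python
from h import *
c=dict(np.load('wrist2.npz'));P=pts(c)
def v(u,w,z):
    s=S(ray(c,u,w,z));return (s*1e3).round(1),np.hypot(*s).round(4),(np.arctan2(s[1],s[0])+.95).round(3)
for r in(232,236,240):print('pintop',v(317,r,.115),P[r,317].round(4))
for z in(.077,.080,.083):print('pointer',z,v(334,210.5,z))
for z in(.082,.086):print('arm edge',z,v(325,203,z))
for r in range(200,232,3):print(r,P[r,327].round(4),P[r,333].round(4))
```

```text
pintop (array([59.5, 27.1]), np.float64(0.0654), np.float64(1.378)) [ 0.6268 -0.1635  0.116 ]
pintop (array([60.2, 25.3]), np.float64(0.0652), np.float64(1.348)) [ 0.6256 -0.1647  0.1167]
pintop (array([60.8, 23.4]), np.float64(0.0652), np.float64(1.317)) [ 0.6239 -0.1662  0.116 ]
pointer 0.077 (array([69.7, 28.7]), np.float64(0.0754), np.float64(1.341))
pointer 0.08 (array([69.2, 29.6]), np.float64(0.0752), np.float64(1.354))
pointer 0.083 (array([68.7, 30.4]), np.float64(0.0751), np.float64(1.367))
arm edge 0.082 (array([62.6, 32.6]), np.float64(0.0706), np.float64(1.43))
arm edge 0.086 (array([62.1, 33.7]), np.float64(0.0706), np.float64(1.447))
200 [ 0.6343 -0.1648  0.0791] [ 0.6363 -0.1677  0.0774]
203 [ 0.6342 -0.1646  0.0852] [ 0.6348 -0.1692  0.0763]
206 [ 0.6326 -0.1661  0.0838] [ 0.6335 -0.1704  0.0764]
209 [ 0.6315 -0.1672  0.0841] [ 0.6325 -0.1713  0.0777]
212 [ 0.6304 -0.1681  0.0851] [ 0.6319 -0.1716  0.0813]
215 [ 0.6293 -0.1691  0.0859] [ 0.6296 -0.1741  0.0765]
218 [ 0.6277 -0.1707  0.0842] [ 0.6281 -0.1756  0.0757]
221 [ 0.6296 -0.1682  0.0979] [ 0.6271 -0.1765  0.077 ]
224 [ 0.6306 -0.1668  0.107 ] [ 0.6254 -0.1781  0.0757]
227 [ 0.6303 -0.1668  0.1106] [ 0.6243 -0.1792  0.0765]
230 [ 0.6304 -0.1665  0.1151] [ 0.6229 -0.1805  0.0763]
```

Emit:
{"name": "move_arm", "arguments": {
  "motion": [
    [-0.15,0,0,0,0,0],
    [-0.3,0,-0.1,0,0,0],
    [-0.4,0,-0.4,0,0,0],
    [-0.5,0,-0.9,0,0,0],
    [-0.5,0,-0.9,0,0,0],
    [-0.5,0,-0.9,0,0,0]
  ]
}}

```text
time: 4.95
tool_pos: [0.5737, -0.2115, 0.1871]
tool_rot: [3.141, -0.0, 0.744]
contact_force: [-0.2, 0.2, 0.1]
opening: 0.0001
grip_force: 0.0
```

Run:
```python
from h import *
c=cam('wrist');np.savez('wrist3.npz',**c);s=robot.observe();print(s['tool_pos'],s['tool_rot'])
pr=lambda p:(lambda q:np.array([c['cx']+c['f']*q[0]/-q[2],c['cy']-c['f']*q[1]/-q[2]]))(c['E'][:3,:3].T@(np.array(p)-c['E'][:3,3]))
u,v=pr([.6253,-.1646,.09]).astype(int);print(u,v)
x0,y0=u-60,max(v-60,0);im=cv2.cvtColor(c['image'],cv2.COLOR_RGB2BGR)[y0:y0+100,x0:x0+130];print(x0,y0)
cv2.imwrite('pics/w3c.png',cv2.resize(im,None,fx=6,fy=6,interpolation=cv2.INTER_NEAREST))
```

```text
[ 0.57351469 -0.21112065  0.18615988] [-3.14042833e+00  4.49361390e-04  7.44035276e-01]
315 113
255 53
```

View pics/w3c.png

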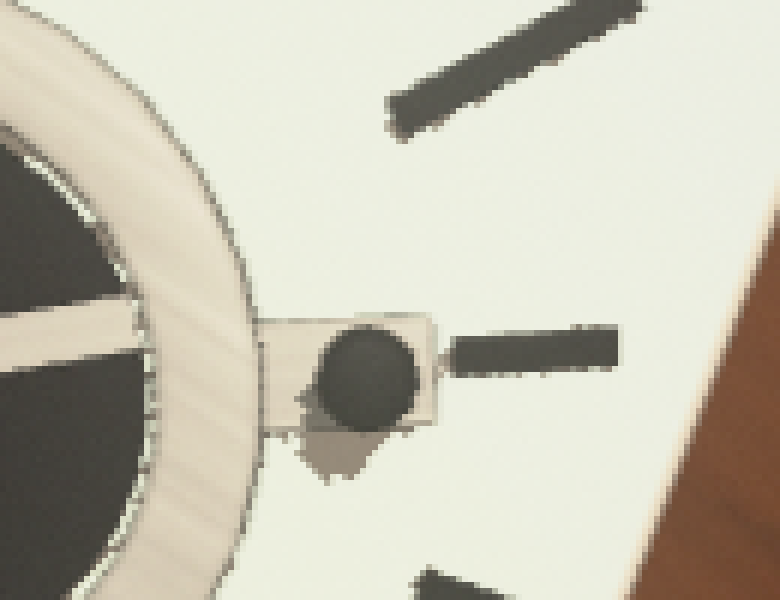

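The clear view puts the pointer at crop (445,360), right at the inner end of the second-longest mark (its axis runs (452,357)→(618,347)). The pin top is at crop (367,378).

Run:
```python
from h import *
c=dict(np.load('wrist3.npz'))
def v(a,b,z):
    s=S(ray(c,255+a/6-.5,53+b/6-.5,z));return (s*1e3).round(1),np.hypot(*s).round(4),(np.arctan2(s[1],s[0])+.95).round(3)
print('pin',v(367,379,.115),'arm end',v(435,369,.085),'pointer',v(445,360,.078));print('mark',v(452,357,.0755),v(618,347,.0755));print('long',v(398,118,.0755))
# tray push plan
s=robot.observe()
for xs,z in((-.200,.186),(-.200,.022)):
    p=C+R.from_euler('z',A).as_matrix()[:2,:2]@[xs,0];print(p,go([*p,z],A))
```

```text
pin (array([59.9, 25.1]), np.float64(0.0649), np.float64(1.347)) arm end (array([68.2, 28.4]), np.float64(0.0739), np.float64(1.345)) pointer (array([69.4, 29.9]), np.float64(0.0755), np.float64(1.357))
mark (array([70.2, 30.6]), np.float64(0.0766), np.float64(1.36)) (array([90.6, 39. ]), np.float64(0.0987), np.float64(1.356))
long (array([53.5, 56.2]), np.float64(0.0776), np.float64(1.76))
[0.49849897 0.06351999] [ 1.308 -2.529  0.004 -0.     0.     0.607]
[0.49849897 0.06351999] [ 1.309 -2.527  1.644 -0.     0.     0.607]
```

Run:
```python
from h import *
c=dict(np.load('side.npz'))
print('mug',ray(c,202,275,.09),'handle',ray(c,236,275,.06),'peeler',ray(c,407,265,.0))
s=robot.observe();print(s['qpos'].round(3))
p=C+R.from_euler('z',A).as_matrix()[:2,:2]@[-.200,0];print(go([*p,.186],A+np.pi))
```

```text
mug [0.78971719 0.04558288 0.09      ] handle [0.73173013 0.01672013 0.06      ] peeler [ 0.37323286 -0.09571724  0.        ]
[-0.478  0.533  1.333 -0.     1.277  0.349]
[ 1.308 -2.529  0.004 -0.    -0.    -0.393]
```

Emit:
{"name": "move_arm", "arguments": {
  "motion": [
    [0.2,-0.4,0,0,0,0],
    [0.44,-0.84,0,0,0,0]
  ]
}}

```text
time: 5.25
tool_pos: [0.5486, -0.1187, 0.185]
tool_rot: [-3.139, 0.001, 0.743]
contact_force: [1.2, -0.7, -0.6]
opening: 0.0007
grip_force: 0.0
```

Emit:
{"name": "move_arm", "arguments": {
  "motion": [
    [0.2,-0.4,0,0,0,0],
    [0.44,-0.84,0,0,0,0]
  ]
}}

```text
time: 5.5
tool_pos: [0.5239, -0.0265, 0.1854]
tool_rot: [-3.14, 0.002, 0.744]
contact_force: [0.2, 1.2, 0.4]
opening: 0.0004
grip_force: 0.0
```

Emit:
{"name": "move_arm", "arguments": {
  "motion": [
    [0.2,-0.4,0,0,0,-0.05],
    [0.43,-0.84,0,0,0,-0.1],
    [0.43,-0.84,0,0,0,-0.15],
    [0.43,-0.84,0,0,0,-0.2],
    [0.43,-0.84,0,0,0,-0.25],
    [0.43,-0.84,0,0,0,-0.3],
    [0.43,-0.84,0,0,0,-0.35],
    [0.43,-0.84,0,0,0,-0.393],
    [0.43,-0.84,0,0,0,-0.393]
  ],
  "fingers": 0.3
}}

```text
time: 6.62
tool_pos: [0.4992, 0.0631, 0.1856]
tool_rot: [-3.139, -0.001, 1.978]
contact_force: [-0.4, 0.5, -0.3]
opening: 0.0595
grip_force: 0.0
```

Run:
```python
from h import *
p=C+R.from_euler('z',A).as_matrix()[:2,:2]@[-.200,0];print(go([*p,.022],A+np.pi))
```

```text
[ 5.000e-03 -1.000e-03  1.636e+00 -1.000e-03 -0.000e+00 -0.000e+00]
```

Emit:
{"name": "move_arm", "arguments": {
  "motion": [
    [0,0,0.4,0,0,0],
    [0,0,0.8,0,0,0],
    [0,0,1,0,0,0],
    [0,0,1,0,0,0]
  ]
}}

```text
time: 7.12
tool_pos: [0.4984, 0.0631, 0.0849]
tool_rot: [-3.137, -0.002, 1.977]
contact_force: [-0.2, -0.3, 0.3]
opening: 0.0598
grip_force: 0.0
```

Emit:
{"name": "move_arm", "arguments": {
  "motion": [
    [0,0,0.2,0,0,0],
    [0,0,0.4,0,0,0],
    [0,0,0.62,0,0,0],
    [0,0,0.62,0,0,0]
  ]
}}

```text
time: 7.62
tool_pos: [0.4994, 0.0631, 0.0244]
tool_rot: [-3.14, -0.001, 1.978]
contact_force: [0.5, 0.2, 0.6]
opening: 0.0595
grip_force: 0.0
```

Run:
```python
from h import *
s=robot.observe();print(S(s['tool_pos']),s['tool_pos'][2],s['contact_force'],s['tool_rot'])
p=C+R.from_euler('z',A).as_matrix()[:2,:2]@[-.145,0];print(go([*p,.022],A+np.pi))
```

```text
[-0.19926068  0.00066436] 0.024413460909743497 [0.4853358  0.16917444 0.56323515] [-3.13995238e+00 -6.95517987e-04  1.97809456e+00]
[-0.543 -0.006  0.024 -0.001 -0.    -0.   ]
```

Emit:
{"name": "move_arm", "arguments": {
  "motion": [
    [-0.15,0,0,0,0,0],
    [-0.22,0,0,0,0,0],
    [-0.26,0,0,0,0,0],
    [-0.3,0,0,0,0,0],
    [-0.34,0,0,0,0,0],
    [-0.38,0,0,0,0,0],
    [-0.42,0,0,0,0,0],
    [-0.46,0,0,0,0,0],
    [-0.49,0,0,0,0,0],
    [-0.52,0,0,0,0,0],
    [-0.54,0,0,0,0,0],
    [-0.55,0,0,0,0,0]
  ]
}}

```text
time: 9.12
tool_pos: [0.5218, 0.0125, 0.0247]
tool_rot: [-3.142, 0.0, 1.979]
contact_force: [-1.9, 3.7, 3.1]
opening: 0.06
grip_force: 1.9
```

Emit:
{"name": "move_arm", "arguments": {
  "motion": [
    [-0.01,0,0,0,0,0],
    [-0.02,0,0,0,0,0],
    [-0.03,0,0,0,0,0]
  ]
}}

```text
time: 9.5
tool_pos: [0.5229, 0.0098, 0.0247]
tool_rot: [-3.141, 0.0, 1.979]
contact_force: [-0.9, 3.2, 3.1]
opening: 0.0597
grip_force: 1.8
```

Emit:
{"name": "move_arm", "arguments": {
  "motion": [
    [-0.01,0,0,0,0,0],
    [-0.02,0,0,0,0,0]
  ]
}}

```text
time: 9.75
tool_pos: [0.5237, 0.008, 0.0247]
tool_rot: [-3.142, 0.0, 1.979]
contact_force: [-1.6, 3.1, 2.8]
opening: 0.0597
grip_force: 1.8
```

Emit:
{"name": "move_arm", "arguments": {
  "motion": [
    [-0.01,0,0,0,0,0],
    [-0.02,0,0,0,0,0]
  ]
}}

```text
time: 10.0
tool_pos: [0.5245, 0.0061, 0.0247]
tool_rot: [-3.142, 0.0, 1.979]
contact_force: [-0.9, 3.5, 2.4]
opening: 0.0594
grip_force: 1.8
```

Emit:
{"name": "move_arm", "arguments": {
  "motion": [
    [-0.01,0,0,0,0,0],
    [-0.02,0,0,0,0,0]
  ]
}}

```text
time: 10.25
tool_pos: [0.5252, 0.0047, 0.0247]
tool_rot: [-3.142, -0.001, 1.979]
contact_force: [-1.6, 8.1, 3.6]
opening: 0.06
grip_force: 4.0
```

Emit:
{"name": "move_arm", "arguments": {
  "motion": [
    [-0.01,0,0,0,0,0],
    [-0.01,0,0,0,0,0]
  ]
}}

```text
time: 10.5
tool_pos: [0.5252, 0.0046, 0.0247]
tool_rot: [-3.141, -0.002, 1.979]
contact_force: [-2.9, 9.8, 4.9]
opening: 0.0597
grip_force: 4.9
```

Emit:
{"name": "move_arm", "arguments": {
  "motion": [
    [-0.01,0,0,0,0,0],
    [-0.02,0,0,0,0,0],
    [-0.02,0,0,0,0,0]
  ]
}}

```text
time: 10.88
tool_pos: [0.5251, 0.0046, 0.0247]
tool_rot: [-3.141, -0.005, 1.979]
contact_force: [-5.3, 17.6, 8.3]
opening: 0.0597
grip_force: 9.3
```

Emit:
{"name": "move_arm", "arguments": {
  "motion": [
    [0.1,0,0,0,0,0],
    [0.3,0,0,0,0,0],
    [0.6,0,0,0,0,0],
    [0.6,0,-0.5,0,0,0],
    [0.6,0,-1,0,0,0],
    [0.6,0,-1,0,0,0]
  ]
}}

```text
time: 11.62
tool_pos: [0.5048, 0.0571, 0.1282]
tool_rot: [3.134, 0.004, 1.98]
contact_force: [0.2, 0.6, -1.2]
opening: 0.0598
grip_force: 0.0
```

Emit:
{"name": "move_arm", "arguments": {
  "motion": [
    [0,0,-0.4,0,0,0],
    [0,0,-0.9,0,0,0],
    [0,0,-0.9,0,0,0],
    [0,0,-0.9,0,0,0]
  ]
}}

```text
time: 12.12
tool_pos: [0.5018, 0.0568, 0.2132]
tool_rot: [-3.139, -0.001, 1.979]
contact_force: [0.7, -0.7, -0.3]
opening: 0.0594
grip_force: 0.0
```

Run:
```python
from h import *
L=[]
for n in('scene','side'):
    c=cam(n);P=pts(c);Q=S(P)
    m=(abs(Q[...,1])<.08)&(Q[...,0]<-.11)&(Q[...,0]>-.17)&(P[...,2]>.035)&(P[...,2]<.06)
    q=Q[m];print(n,m.sum(),q[:,0].min(),np.percentile(q[:,0],[5,20]),[np.percentile(q[k][:,0],5).round(4) for k in(q[:,1]<-.03,q[:,1]>.03)])
    im=cv2.cvtColor(c['image'],cv2.COLOR_RGB2BGR);L.append(cv2.resize(im[120:350,180:440],None,fx=1.5,fy=1.5))
cv2.imwrite('pics/end.png',np.hstack(L))
```

```text
scene 106 -0.12600452856571606 [-0.12586885 -0.12535381] [np.float64(-0.1259), np.float64(-0.1258)]
side 288 -0.12748817331674925 [-0.12669613 -0.12577193] [np.float64(-0.1266), np.float64(-0.1265)]
```

View pics/end.png

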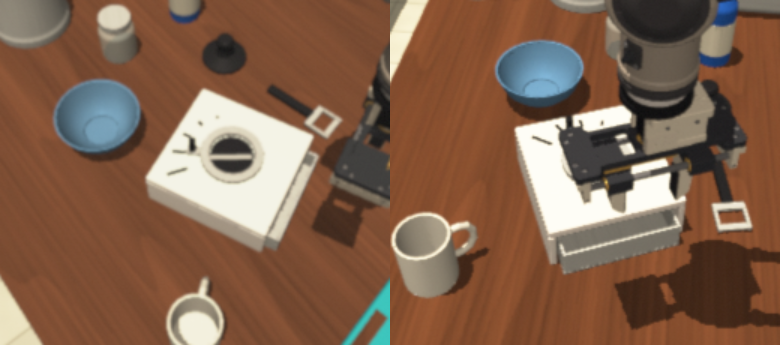

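The final views show the tray front standing out evenly at -126 mm (home is -125), the lever at the second-longest mark, and the other things where they were.

```bash
python3 -c "
from cell import robot
print(robot.hand_in())"
```

```text
the job is handed in; nothing more can be done
None
```

The job is handed in: the pointer stands at the second-longest mark (ring measured at about 1.35), the tray is against its back stop with its front out about 20 mm, and nothing else on the table was touched.

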